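# Open the fold-out leg of a workshop stock support

## Robot

A 6-joint arm with a two-finger parallel gripper is mounted at the origin on the work surface. World frame = base frame: x ahead of the robot, y to its left, z up, the work surface at z = 0. Lengths are in m, angles in degrees, forces in N, time in s.
With the tool pointing down it reaches from about 0.325 to 0.775 m from the base axis. Payload 9.3 kg.
Tool frame: the origin (TCP) lies midway between the tips of the shut fingers; the grasp point (between the pads) lies 19 mm behind it; x points along the fingers, y is the direction in which the jaws open and shut, and the axes are right-handed (so a half turn about x gives the same grasp; the last joint's range is limited). The gripper opens to 85 mm and grips with 20 to 120 N. Pads are 22 mm wide; open, the fingers measure 114 mm over their backs; the gripper's body (76 mm by 85 mm) begins 54 mm behind the grasp point. The pads swing forward as they close: fully open they stand 13 mm farther back than shut.
Start: joints at [57.376, 14.817, 1.232, 76.415, 0, 81.257], TCP at [0.223, 0.503, 0.231] pointing down, gripper open.
Joint ranges: [-174.27, 174.27], [-52.1, 104.24], [-59.71, 78.15], [-110.17, 111.67], [-87.03, 83.33], [-180, 180]. Speed limits (degrees/s): [127.2, 127.2, 159.86, 180, 180, 180].

## Interface

Orientations are given as [roll, pitch, yaw] about the fixed x, y, z axes, in that order (R = Rz(yaw) Ry(pitch) Rx(roll)).
In Python, from workcell import manip gives the robot as it stands. Calls block until the motion is done:
- manip.move_to(position, orientation): joint-space move of the TCP to a pose.
- manip.move_linear(position, feed=0.15, attitude=None, f_stop=None): straight line of the TCP; attitude=None keeps the orientation; feed is the mean speed in m/s. With f_stop (N) it stops when the force on the tool has changed by that much, and returns True; else False.
- manip.move_joints(angles): joint-space move.
- manip.move_gripper(opening, newtons=None): finger opening in m; newtons is the grip in N (None keeps the last); returns when the fingers have stopped.
- manip.wait(seconds).
- manip.inverse_kinematics(position, orientation): joint angles nearest the present ones, or None.
- manip.camera(name): name is "scene" or "top" or "wrist"; returns (picture, depth): 400x640x3 uint8, blue, green, red; 400x640 float32, m along the optical axis (not along the pixel's ray), 0 where there is no reading.
- manip.calibration(name): a dict with "camera_matrix" (3x3 intrinsics, pixels), "k1" (the pictures are not rectified: a ray, as slopes to the right and down, at radius r is drawn at 1 + k1 r^2 times it, then the intrinsics apply), "rvec" (rotation vector, rad) and "tvec" (3), from world to camera coordinates, as OpenCV has them; the wrist camera has in their place "tool_from_camera" (4x4, takes a point from camera to tool coordinates, whose origin is the TCP and whose axes are the tool frame's). Camera axes: x right, y down, z forward; pixel columns grow to the right and rows downward; lengths in m; the calibration is good to about 2 mm. A picture is of the moment at which its call begins: read the wrist's pose just before it. calibration takes no time and is no camera call.
A pose or a line that the arm cannot do raises manip.Unreachable and nothing moves.
- manip.hand_in(): hands the job in, once; it reports no verdict.
Readings, each from a call of its own:
- manip.current_clock(): time.
- manip.current_joint_positions(): joint angles.
- manip.current_qd(): joint speeds.
- manip.current_joint_torque(): joint torques, N m.
- manip.current_tcp_pos(): TCP position.
- manip.current_tool_rot(): TCP orientation.
- manip.current_force(): force on the tool from outside, world axes, zero at the start.
- manip.current_wrist_torque(): the same for the moment, N m.
- manip.current_width(): finger opening in m.
Only numpy, scipy, OpenCV 4.12 (cv2) and the standard library are available. Lean on these libraries where they do the work, as an engineer would, in place of code of your own. Each camera call takes 0.05 s, during which the arm holds its last target.

## Task

Two upturned plywood stock supports lie on the bench, each with a leg folded flat. Swing up the leg with the orange foot bar, past upright until it leans back on its wooden stop and stays open by itself, then let go. Leave the leg with the blue bar folded.

Things in the scene. Friction and masses are not known exactly. Their poses are not given: they have to be found in the camera images.
- orange_leg (a joint): Hinged U-shaped wooden leg: two side rails (18 x 18 mm, 100 mm clear between) joined at the free end by a round orange foot bar. Rad: 0 = folded flat (start), 1.57 = upright, 1.885 = leaning 18 degrees past upright on its stop, the end of travel. Nearly frictionless: its weight (0.18 to 0.35 kg) drops it back to folded short of upright, and past upright carries it to the stop and holds it.
- orange_bar (a point): Centre of the orange foot bar: round, 24 mm thick, 142 mm long, parallel to the hinge axis, 120 mm from it, moving with the leg. Folded, its centre is 50 mm above the bench, 32 mm above the fixed plywood leaf under it (200 x 176 x 18 mm, lying on the bench, cannot move). Its middle 100 mm, between the rails, is free for fingers on both sides.
- orange_hinge (a point): Midpoint of the orange leg's hinge axis, 50 mm above the bench. Fixed, with the leaf's axes: x level, from the folded foot bar towards the hinge (away from the robot, up to about 40 degrees aside), y along the hinge axis, z up. At joint value q the bar's centre is at x = -120 cos q, z = 120 sin q mm in this frame.
- blue_leg (a joint): The same kind of leg on the other, equal leaf, but with a blue foot bar; it lies folded beside the orange one, to its left or right. Rad, 0 = folded flat; it must stay folded. Near the leaves are a white glue bottle (140 mm tall), a green screwdriver and a plywood offcut, not needed.

How it is judged (in metres and radians):
At the end, for the whole second after the job is handed in: The orange-barred leg stands at least 10 degrees past upright (joint above 1.74 rad), at rest, and the blue-barred leg lies folded (joint below 0.15 rad) (value of joint orange_leg above 1.74 rad and velocity of joint orange_leg between -0.1 and 0.1 rad/s and value of joint blue_leg below 0.15 rad); the robot touches nothing.
It fails at once if the blue-barred leg is lifted (value of joint blue_leg above 0.5 rad).
It also fails if it takes over 40 s, if anything falls off the work surface, if the arm or the gripper's body presses on something with over 40 N, if the wrist force passes 120 N, or if a joint passes its speed limit or range.

## Working session

There is one attempt and no reset: what is moved stays moved. The work goes in short steps, each a Python script; the robot and the scene stay as the last script left them, time stands still between calls to the robot, and variables do not carry over. Pictures are saved under pics/ and viewed, and the job is handed in when it is done.

```bash
ls; mkdir -p pics; python3 - <<'E'
from workcell import manip
import cv2,numpy as np
for n in("scene","top"):
    p,d=manip.camera(n); cv2.imwrite(f"pics/{n}0.png",p); np.savez(f"{n}0.npz",p=p,d=d)
    print(n,manip.calibration(n))
print(manip.current_clock(),manip.current_tool_rot(),manip.current_tcp_pos())
E
```

```text
pics
scene {'camera_matrix': array([[392.99029424,   0.        , 322.38659036],
       [  0.        , 392.99029424, 197.08607747],
       [  0.        ,   0.        ,   1.        ]]), 'k1': -0.047388799464831884, 'rvec': array([ 1.96556259,  1.5126719 , -0.61389094]), 'tvec': array([-0.09206899, -0.31566796,  1.18368949])}
top {'camera_matrix': array([[459.4411049 ,   0.        , 327.78867915],
       [  0.        , 459.4411049 , 204.99435765],
       [  0.        ,   0.        ,   1.        ]]), 'k1': -0.0237524917381874, 'rvec': array([ 2.14684527, -2.11967703,  0.08721304]), 'tvec': array([-0.01357592,  0.54506637,  0.76771766])}
0.1 [ -99.39927722   89.93032624 -123.27765651] [0.22252479 0.50270587 0.23071237]
```

View pics/top0.png

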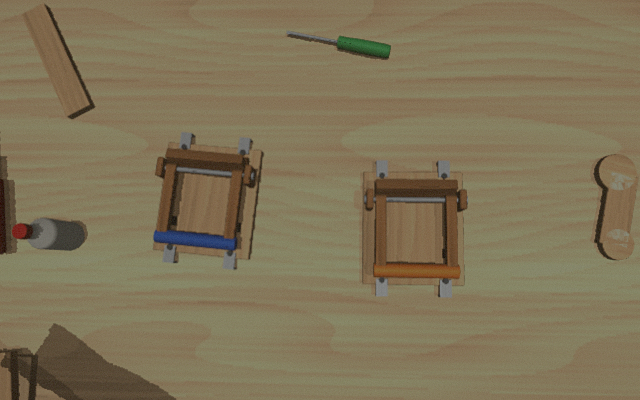

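View pics/scene0.png

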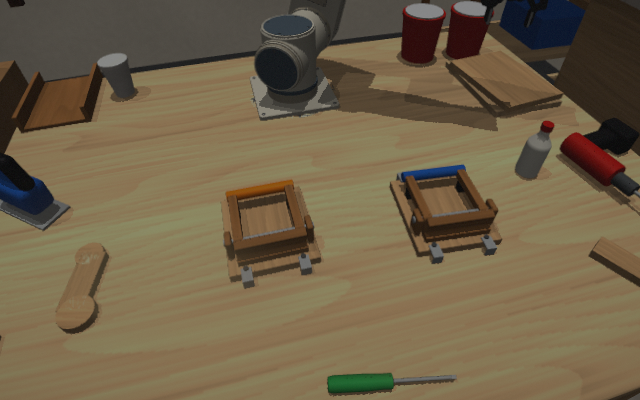

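The top view shows the orange bar from about (375,271) to (459,271), with its hinge rod near row 199. The blue leg is to its left, with its bar around (195,240). Next I'll measure the orange bar and hinge in both views.

```bash
cat > h.py <<'E'
import cv2,numpy as np
from workcell import manip
def ray(n,uv):
    c=manip.calibration(n);K=c["camera_matrix"]
    q=cv2.undistortPoints(np.array(uv,float).reshape(-1,1,2),K,np.array([c["k1"],0,0,0,0]))[:,0]
    R=cv2.Rodrigues(c["rvec"])[0]; o=-R.T@c["tvec"]
    return o,np.c_[q,np.ones(len(q))]@R
def onz(n,uv,z):
    o,d=ray(n,uv); return o+d*((z-o[2])/d[:,2])[:,None]
def deep(n,uv,D):
    o,d=ray(n,uv); return o+d*np.array([D[int(round(v)),int(round(u))] for u,v in uv])[:,None]
def mask(p,col):
    h=cv2.cvtColor(p,cv2.COLOR_BGR2HSV)
    lo,hi={"o":((8,200,110),(18,255,255)),"b":((105,150,60),(125,255,255))}[col]
    m=cv2.inRange(h,lo,hi)
    n,l,s,c=cv2.connectedComponentsWithStats(m)
    return [(s[i],(l==i)) for i in range(1,n) if s[i][4]>100]
E
python3 - <<'E'
from h import *
for n in("top","scene"):
  f=np.load(n+"0.npz")
  for col in "ob":
    for s,m in mask(f["p"],col):
        pts=np.argwhere(m)[:,::-1].astype(np.float32)
        (c,wh,a)=cv2.minAreaRect(pts); 
        bx=cv2.boxPoints((c,wh,a)); i=np.argsort(bx[:,0]); e=np.array([bx[i[:2]].mean(0),bx[i[2:]].mean(0)])
        P=onz(n,e,0.05); print(n,col,s,e.round(1).tolist(),P.round(4).tolist(),"len",np.linalg.norm(P[0]-P[1]).round(4),"mid",P.mean(0).round(4))
        Q=deep(n,[e.mean(0)],f["d"]); print("  depth pt",Q.round(4))
f=np.load("top0.npz")
uv=[(390,199),(417,199.5),(444,200)]
print(onz("top",uv,.05),deep("top",uv,f["d"]))
cv2.imwrite("pics/topz.png",cv2.resize(f["p"][140:310,340:490],None,fx=4,fy=3.5,interpolation=cv2.INTER_CUBIC))
E
```

```text
top b [154 231  81  19 627] [[154.10000610351562, 234.5], [233.60000610351562, 243.5]] [[0.4887, 0.2935, 0.05], [0.4752, 0.1531, 0.05]] len 0.1411 mid [0.4819 0.2233 0.05  ]
  depth pt [[0.4813 0.219  0.0611]]
scene o [226 180  67  17 385] [[226.10000610351562, 194.60000610351562], [292.29998779296875, 182.60000610351562]] [[0.4302, -0.2253, 0.05], [0.4316, -0.0835, 0.05]] len 0.1417 mid [ 0.4309 -0.1544  0.05  ]
  depth pt [[ 0.4397 -0.1554  0.0587]]
scene b [402 165  63  14 417] [[402.3999938964844, 176.0], [464.29998779296875, 168.1999969482422]] [[0.4744, 0.1528, 0.05], [0.4873, 0.2962, 0.05]] len 0.144 mid [0.4809 0.2245 0.05  ]
  depth pt [[0.4909 0.2165 0.0608]]
scene b [  0 179  30  21 309] [[-2.0, 183.0], [27.200000762939453, 197.60000610351562]] [[0.2558, -0.7279, 0.05], [0.3247, -0.6471, 0.05]] len 0.1061 mid [ 0.2903 -0.6875  0.05  ]
  depth pt [[ 0.3436 -0.6497  0.092 ]]
[[ 0.55458178 -0.11343989  0.05      ]
 [ 0.55414724 -0.15920324  0.05      ]
 [ 0.55371646 -0.20478334  0.05      ]] [[ 0.55409819 -0.11314089  0.05337865]
 [ 0.55410075 -0.15915525  0.05032604]
 [ 0.55315213 -0.20396621  0.05397358]]
```

View pics/topz.png

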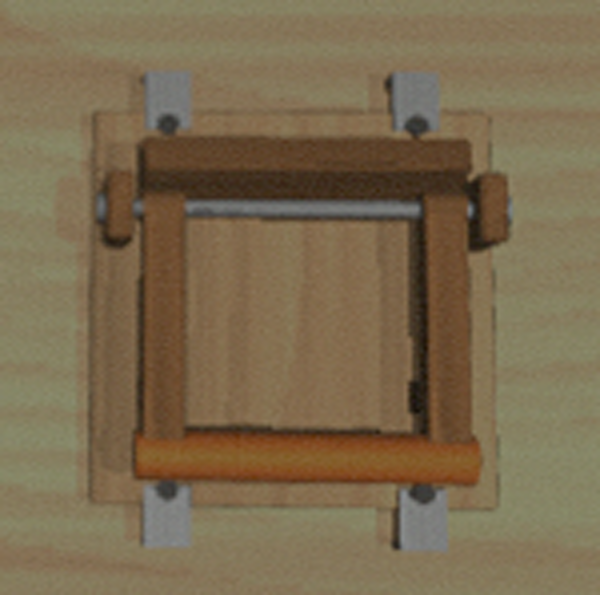

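```bash
python3 - <<'E'
from h import *
f=np.load("top0.npz");p=f["p"]
h=cv2.cvtColor(p,cv2.COLOR_BGR2HSV); print(h[271,400:420:6],h[230,380],h[271,455])
m=cv2.inRange(h,(8,180,110),(20,255,255)); m[:,:340]=0;m[:,500:]=0
n,l,s,c=cv2.connectedComponentsWithStats(m); i=1+np.argmax(s[1:,4]); print(s[i])
r=cv2.minAreaRect(np.argwhere(l==i)[:,::-1].astype(np.float32)); print(r)
bx=cv2.boxPoints(r);k=np.argsort(bx[:,0]);e=np.array([bx[k[:2]].mean(0),bx[k[2:]].mean(0)])
P=onz("top",e,.05);print(P.round(4),P.mean(0).round(4),np.linalg.norm(P[0]-P[1]))
Q=deep("top",[e.mean(0)],f["d"]);print(Q)
for yaw in(-90.5,89.5):
  for pos in([.432,-.156,.18],[.432,-.156,.031],[.591,-.156,.145]): print(yaw,manip.inverse_kinematics(pos,[0,90,yaw]))
E
```

```text
[[ 17 166 135]
 [ 17 171 133]
 [ 17 159 135]
 [ 17 166 134]] [ 14 139 108] [ 17 172 132]
[385 264  75   8 235]
((421.9989929199219, 267.5322265625), (73.99375915527344, 5.642226219177246), 1.847610354423523)
[[ 0.4405 -0.105   0.05  ]
 [ 0.4384 -0.2277  0.05  ]] [ 0.4394 -0.1664  0.05  ] 0.1227554150405506
[[ 0.439506   -0.16489607  0.06043852]]
-90.5 [-30.34234081   7.29651621 -16.06514986  66.63833393   0.
  60.15765919]
-90.5 [-30.34234081  15.09292359 -30.59689156  44.31018485   0.
  60.15765919]
-90.5 [-22.64752389  22.7592827    0.27346943  67.51418673   0.
  67.85247611]
89.5 [ -30.34234081    7.29651621  -16.06514986   66.63833393    0.
 -119.84234081]
89.5 [ -30.34234081   15.09292359  -30.59689156   44.31018485    0.
 -119.84234081]
89.5 [ -22.64752389   22.7592827     0.27346943   67.51418673    0.
 -112.14752389]
```

```bash
python3 - <<'E'
from h import *
f=np.load("top0.npz");p=f["p"]
h=cv2.cvtColor(p,cv2.COLOR_BGR2HSV)
print(h[258:284,417].tolist()); print(h[240,450])
m=cv2.inRange(h,(10,148,118),(20,255,255)); m[:,:340]=0;m[:,500:]=0;m[:258]=0
m=cv2.morphologyEx(m,cv2.MORPH_CLOSE,np.ones((3,3)))
n,l,s,c=cv2.connectedComponentsWithStats(m); i=1+np.argmax(s[1:,4]); print(s[i])
r=cv2.minAreaRect(np.argwhere(l==i)[:,::-1].astype(np.float32)); print(r)
bx=cv2.boxPoints(r);k=np.argsort(bx[:,0]);e=np.array([bx[k[:2]].mean(0),bx[k[2:]].mean(0)])
P=onz("top",e,.05);print(P.round(4),P.mean(0).round(4),np.linalg.norm(P[0]-P[1]))
E
```

```text
[[16, 108, 128], [17, 112, 130], [16, 107, 134], [15, 106, 128], [17, 105, 92], [13, 120, 66], [13, 191, 92], [12, 197, 114], [12, 188, 126], [12, 188, 130], [14, 183, 131], [16, 182, 133], [17, 162, 134], [17, 167, 136], [17, 176, 129], [14, 171, 134], [13, 176, 138], [13, 193, 128], [13, 187, 117], [15, 183, 95], [17, 100, 123], [16, 103, 131], [16, 107, 131], [16, 100, 135], [16, 113, 131], [16, 104, 132]]
[ 14 135 102]
[374 262  86  16 925]
((416.5459289550781, 269.1636657714844), (85.22337341308594, 13.895657539367676), 1.4320961236953735)
[[ 0.4373 -0.0865  0.05  ]
 [ 0.4359 -0.228   0.05  ]] [ 0.4366 -0.1572  0.05  ] 0.1414653716445695
```

```bash
python3 - <<'E'
from h import *
from scipy.spatial.transform import Rotation as Ro
manip.move_to([.434,-.156,.22],[0,90,-90.5])
print(manip.current_clock(),manip.current_force(),manip.current_width())
t=np.array(manip.current_tcp_pos());R=Ro.from_euler("xyz",manip.current_tool_rot(),degrees=True).as_matrix()
p,d=manip.camera("wrist");cv2.imwrite("pics/w0.png",p);c=manip.calibration("wrist");print(t)
np.savez("w0.npz",p=p,d=d,t=t,R=R,K=c["camera_matrix"],k1=c["k1"],T=c["tool_from_camera"])
E
```

```text
2.5583 [-0.79914215 -0.10228181 -0.44977397] 0.08546891473220541
[ 0.43421391 -0.15544944  0.22001976]
```

View pics/w0.png

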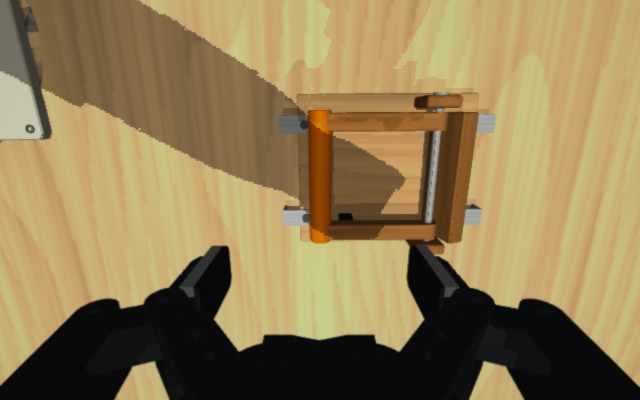

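The wrist view shows the orange bar upright at column 319.5, rows 110–242. The fingers sit symmetrically about column 319, and the hinge rod is around (433,170).

```bash
python3 - <<'E'
from h import *
f=np.load("w0.npz")
h=cv2.cvtColor(f["p"],cv2.COLOR_BGR2HSV)
m=cv2.inRange(h,(8,225,80),(20,255,255));m[:,:295]=0;m[:,345:]=0;m[:100]=0;m[250:]=0
for v in(130,176,220):
  u=np.flatnonzero(m[v]);print(v,u.min(),u.max(),len(u))
def on(uv,z):
  q=cv2.undistortPoints(np.array(uv,float).reshape(-1,1,2),f["K"],np.array([f["k1"],0,0,0,0]))[:,0]
  T=f["T"];d=np.c_[q,np.ones(len(q))]@T[:3,:3].T@f["R"].T;o=f["t"]+f["R"]@T[:3,3]
  return o+d*((z-o[2])/d[:,2])[:,None]
print(on([(319.5,110),(319.5,242),(319.5,176),(436,130),(432,210)],.05).round(4))
E
```

```text
130 309 327 19
176 310 330 21
220 311 330 20
[[ 0.4355 -0.0856  0.05  ]
 [ 0.4344 -0.23    0.05  ]
 [ 0.435  -0.1533  0.05  ]
 [ 0.5545 -0.1063  0.05  ]
 [ 0.5588 -0.1926  0.05  ]]
```

```bash
python3 - <<'E'
from h import *
manip.move_linear([.4345,-.1565,.08],feed=.15)
print(manip.move_linear([.4345,-.1565,.028],feed=.06,f_stop=10),manip.current_tcp_pos(),manip.current_force())
manip.move_gripper(.03); print(manip.current_width(),manip.current_force())
manip.move_gripper(.02,20); print(manip.current_width(),manip.current_force(),manip.current_wrist_torque(),manip.current_clock(),manip.current_tcp_pos())
E
```

```text
False [ 0.43471908 -0.15662329  0.02824989] [ 0.58144993 -0.06247055 -0.10748716]
0.030134603009637002 [ 0.1347208  -0.58455564  0.26493418]
0.023120218725591966 [4.71733779 1.46017508 0.18445097] [ 0.25497151 -0.89618903  0.06937374] 5.5 [ 0.4352339  -0.15657345  0.02821153]
```

Gripped at 23 mm wide with low force. Now the arc, watching the force.

```bash
cat > arc.py <<'E'
from h import *
import sys
def arc(a,b,step):
  H=np.array([.555,-.1575]);lx=np.array([np.cos(np.radians(-.5)),np.sin(np.radians(-.5))])
  for q in np.arange(a,b+1e-6,step):
    r=np.radians(q);xy=H-.12*np.cos(r)*lx
    s=manip.move_linear([xy[0],xy[1],.028+.12*np.sin(r)],feed=.1,f_stop=35)
    F=np.array(manip.current_force());print(round(q,1),s,F.round(1),np.round(manip.current_width(),4),np.round(manip.current_tcp_pos(),4),round(manip.current_clock(),2))
    if s or manip.current_width()<.018: break
E
python3 -c "
from arc import *
arc(12,24,12)"
```

```text
12.0 False [-0.6 -1.  -0.6] 0.0233 [ 0.4373 -0.1565  0.0527] 5.9
24.0 False [-8.4 -3.   2.5] 0.0231 [ 0.4435 -0.1565  0.0763] 6.3
```

```bash
python3 -c "
from arc import *
arc(36,72,12)"
```

```text
36.0 False [-22.   -4.   11.4] 0.0234 [ 0.4534 -0.1565  0.0979] 6.7
48.0 False [-41.3  -2.9  32.5] 0.0235 [ 0.4668 -0.1565  0.1173] 7.1
60.0 True [-0.9 -1.4  2.8] 0.0231 [ 0.4772 -0.1568  0.1276] 7.35
```

```bash
python3 - <<'E'
from h import *
print(manip.current_tcp_pos(),manip.current_tool_rot(),manip.current_force(),manip.current_wrist_torque(),manip.current_width(),manip.current_joint_positions())
a,_=manip.camera("scene");b,_=manip.camera("wrist")
print(manip.current_tcp_pos(),manip.current_force())
cv2.imwrite("pics/s1.png",np.hstack([cv2.resize(a[80:330,150:500],None,fx=1.14,fy=1.6),b])[:, :800] if 0 else cv2.resize(a[60:310,130:530],None,fx=2,fy=2));cv2.imwrite("pics/w1.png",b)
E
```

```text
[ 0.47719498 -0.15675369  0.12762521] [ -82.39218692   88.67648753 -173.02821222] [-0.92841303 -1.44854387  2.83163503] [-0.28567423  0.04881851  0.11735224] 0.02306892914368032 [-27.32235601  14.08467198 -15.41970483  61.58911256  -0.74567673
  63.32078522]
[ 0.47630568 -0.15673755  0.12681468] [ 0.39822628 -2.05083998  1.7114053 ]
```

View pics/s1.png

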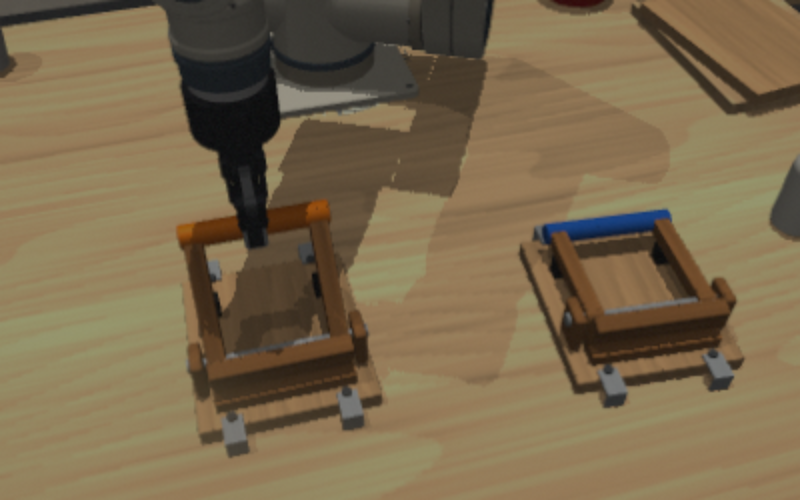

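View pics/w1.png

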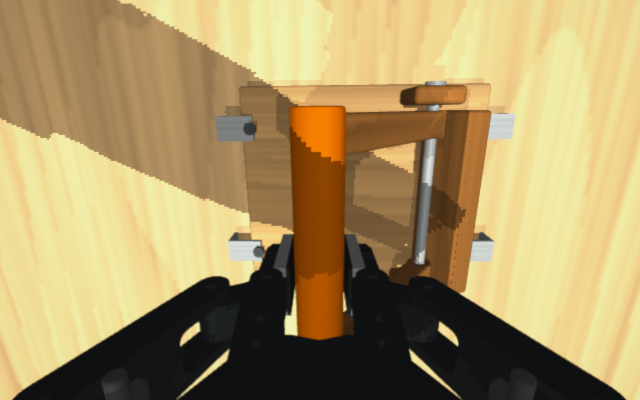

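The leg is at about 49°, still gripped. However, the circle constraint shows the bar sliding towards the fingertips as it turns: the bar-to-TCP offset has gone from 22 to 15 mm. I'll replan with a smaller rise than before so the rear pad pushes the bar along +x and back up into the pads, re-estimating the offset at each step.

```bash
cat > arc2.py <<'E'
from h import *
H=np.array([.555,-.1575])
def est():
  t=manip.current_tcp_pos();c=np.clip((H[0]-t[0])/.12,-1,1);q=np.arccos(c);return np.degrees(q),.05+.12*np.sin(q)-t[2]
def arc(qs,o1,do=.002):
  for q in qs:
    q0,o=est();o=o+np.clip(o1-o,-do,do)
    r=np.radians(q);x=H[0]-.12*np.cos(r)
    s=manip.move_linear([x,-.1568-.0007*(q-50)/60,.05+.12*np.sin(r)-o],feed=.08,f_stop=35,attitude=[0,90,-90.5])
    F=np.array(manip.current_force());e=est();print(round(q,1),s,F.round(1),np.round(manip.current_width(),4),np.round(manip.current_tcp_pos(),4),"q %.1f o %.4f"%e,round(manip.current_clock(),2))
    if s or manip.current_width()<.018: break
E
python3 -c "
from arc2 import *
print(est())
arc([56,63],.026)"
```

```text
(np.float64(49.02072158604407), np.float64(0.01377893214243786))
56 False [-15.2  -0.4  15.7] 0.0232 [ 0.4852 -0.1567  0.134 ] q 54.4 o 0.0136 7.78
63 False [-11.3   1.9  15.3] 0.0232 [ 0.4987 -0.1567  0.1419] q 62.0 o 0.0141 8.11
```

```bash
python3 -c "
from arc2 import *
arc([70,77,84,91],.026)"
```

```text
70 False [-6.6  0.4 12.1] 0.0235 [ 0.5131 -0.1568  0.1471] q 69.6 o 0.0153 8.44
77 False [-3.9  2.8  9.4] 0.0232 [ 0.5278 -0.1568  0.15  ] q 76.9 o 0.0168 8.78
84 False [-3.   1.2 11.8] 0.0233 [ 0.5424 -0.1569  0.1512] q 84.0 o 0.0182 9.11
91 False [-0.6  2.1  8.9] 0.0228 [ 0.5574 -0.1569  0.1503] q 91.2 o 0.0196 9.44
```

```bash
python3 -c "
from arc2 import *
arc([97,102],.022)
a,_=manip.camera('scene');cv2.imwrite('pics/s2.png',cv2.resize(a[60:310,130:530],None,fx=2,fy=2))"
```

```text
97 False [0.2 3.2 7.8] 0.0235 [ 0.5704 -0.1569  0.1481] q 97.4 o 0.0210 9.75
102 False [0.3 3.4 5.4] 0.0231 [ 0.5804 -0.1569  0.1455] q 102.2 o 0.0218 10.03
```

View pics/s2.png

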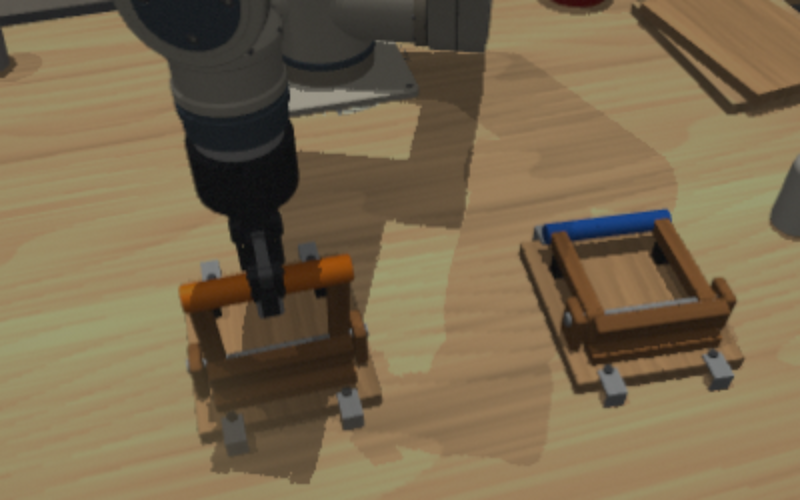

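The scene view shows the leg past upright, with the bar still gripped near (268,285) in the crop. I'll nudge it towards the stop, open the gripper and lift away.

```bash
python3 -c "
from arc2 import *
arc([106],.022)
manip.move_gripper(.085);manip.wait(.3);print(manip.current_width(),manip.current_force())
t=manip.current_tcp_pos();print(t)
manip.wait(.3)
print(manip.move_linear([t[0]+.008,t[1],t[2]],feed=.05,f_stop=6))
print(manip.move_linear([t[0]+.008,t[1],.30],feed=.1,f_stop=8),manip.current_force(),manip.current_tcp_pos())
a,_=manip.camera('scene');cv2.imwrite('pics/s3.png',cv2.resize(a[60:310,130:530],None,fx=2,fy=2))
a,d=manip.camera('top');cv2.imwrite('pics/t3.png',a);np.savez('t3.npz',p=a,d=d);print(manip.current_clock())"
```

```text
106 False [-0.6  3.2  5.4] 0.023 [ 0.5882 -0.1569  0.143 ] q 106.1 o 0.0223 10.34
0.08495436693682519 [-0.2183994  -0.61933328 -0.05518319]
[ 0.58807147 -0.1574272   0.14335752]
False
False [-0.92053679  0.0032733   0.09686856] [ 0.5959371  -0.15738269  0.29944851]
13.6917
```

View pics/s3.png

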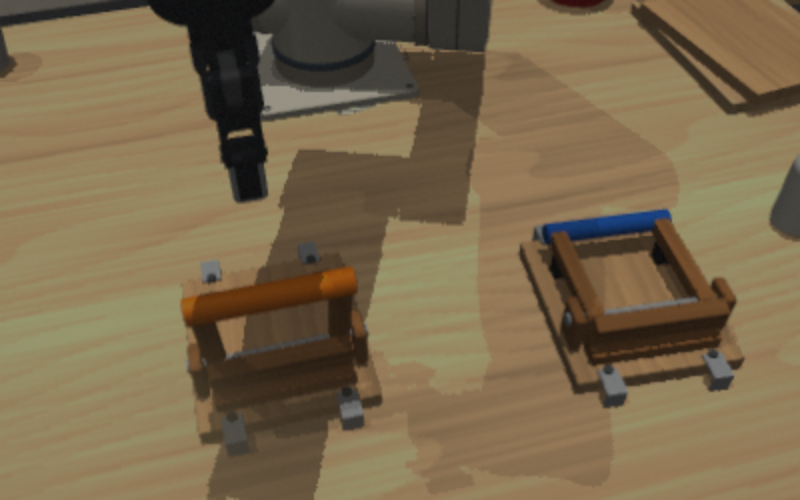

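The gripper is clear, and the leg stands open with its bar centre at about (265,208) in the full scene image. I'll check that number against the expected position, then hand in.

```bash
python3 - <<'E'
from h import *
print(onz("scene",[(265,208.5)],.164).round(4),"expect x~.592")
a,d=manip.camera("scene");print(deep("scene",[(265,208.5)],d).round(4))
for s,m in mask(a,"o")+mask(a,"b"):print(s)
print(manip.current_force(),manip.current_clock())
manip.hand_in()
E
```

```text
[[ 0.5948 -0.1548  0.164 ]] expect x~.592
[[ 0.6028 -0.155   0.1726]]
[290 194  18  12 163]
[403 165  62  14 426]
[  0 178  30  23 338]
[-0.26798672 -0.19055563  0.04475146] 13.7417
the job is handed in; nothing more can be done
```

I swung the orange leg up past upright; it stands on its stop with the gripper clear. I handed the job in at about 13.7 s, but the hand-in reports no verdict.

**How it went:** I gripped the orange bar from above with 20 N, followed the hinge arc to about 106°, opened the fingers and lifted off to z = 0.30 m.

**Final checks:**
- **Orange leg:** the bar's centre measured x ≈ 0.595 m at the 0.164 m height expected on the stop, where 0.592 m was expected. The measured depth point on the bar agrees, at 0.173 m high. The joint angle has no direct reading, so this comes from the camera.
- **Blue leg:** its bar is within about 1 pixel of where it started, so the leg is still folded.
- **Robot:** the tool force is about 0.3 N, so it touches nothing.

**Problems on the way:**
- **Bar slip:** between 24° and 48° the bar slid about 8 mm towards the fingertips, and the force on the tool rose to about 53 N. The 35 N force stop then ended that move, and I replanned the rest with a smaller rise, which stayed below about 22 N.
- **Camera spread:** the first bar estimates disagreed by up to 6 mm in x between views, because the colour mask cut off part of the bar. I settled it with the wrist view and the given 120 mm hinge distance.

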